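Tip the tile coasters into their caddy

TASK

Pick up the pile of three terracotta coasters (not the blue ones) all together and put it away in the wooden caddy. Hold the pile tilted lengthwise by about 15 degrees and lower it so that one short end dips down inside an end wall of the caddy first, pause there a moment, then let the other end down so that all three lie flat on the caddy's floor, and let go.

Things in the scene. Friction and masses are not known exactly. Their poses are not given: they have to be found in the camera images.
- tile_low: The lowest of the pile of three: a terracotta tile coaster, 90 x 56 x 12 mm, about 120 g, loose. Origin: centre of its underside; x along the 90 mm length, y along the 56 mm width, z up. It lies on the ledge; the square pile is 36 mm high. Squeezed across its width with fingertips almost at the ledge, all three are held. A pile of two blue coasters of this size is not wanted.
- tile_mid: The middle one: a terracotta tile coaster, 90 x 56 x 12 mm, about 120 g, loose. Origin: centre of its underside; x along the 90 mm length, y along the 56 mm width, z up. It starts right on top of tile_low.
- tile_top: The uppermost one: a terracotta tile coaster, 90 x 56 x 12 mm, about 120 g, loose. Origin: centre of its underside; x along the 90 mm length, y along the 56 mm width, z up. It starts right on top of tile_mid.
- caddy: Pale wooden open box, fixed. Origin: centre of its underside; x along its length, z up. Outside 118 (x) x 82 (y) x 31 mm high; inside 106 x 70, 25 deep; floor and walls 6 thick. End walls (+x, -x) are whole; each long side wall has a 56 mm wide cut-out at its middle, open down to the floor, through which the fingers pass and open.

How it is judged (in metres and radians):
On the way:
1. held in the caddy mouth as one pile, tilted over 7 degrees, lowest coaster's origin within 20 mm of the caddy's (from above) and under 32 mm above it, so its low end is below the rim (angle between each of tile_low, tile_mid, tile_top's own z axis and vertical above 0.12 rad and horizontal distance between tile_low and caddy below 0.02 m and z of tile_low in the frame of caddy below 0.032 m and distance between tile_low and tile_top below 0.035 m and (contact force between the fingers and tile_low above 1 N or contact force between the fingers and tile_mid above 1 N or contact force between the fingers and tile_top above 1 N)), for 0.2 s.
At the end, for the whole second after the job is handed in: All three coasters lie at rest in the caddy: each centred within 16 mm of the caddy's centre as seen from above, level within about 6 degrees, and no underside more than 34 mm above the caddy's underside (they lie flat on the floor, one on another) (horizontal distance between each of tile_low, tile_mid, tile_top and caddy below 0.016 m and z of each of tile_low, tile_mid, tile_top in the frame of caddy below 0.034 m and angle between each of tile_low, tile_mid, tile_top's own z axis and vertical below 0.1 rad and linear speed of each of tile_low, tile_mid, tile_top below 0.03 m/s); the robot touches nothing.
It also fails if it takes over 48 s, if anything falls off the work surface, if the arm or the gripper's body presses on something with over 40 N, if the wrist force passes 120 N, or if a joint passes its speed limit or range.

ROBOT

A 6-joint arm with a two-finger parallel gripper is mounted at the origin on the work surface. World frame = base frame: x ahead of the robot, y to its left, z up, the work surface at z = 0. Lengths are in m, angles in degrees, forces in N, time in s.
With the tool pointing down it reaches from about 0.35 to 0.85 m from the base axis. Payload 8.1 kg.
Tool frame: the origin (TCP) lies midway between the tips of the shut fingers; the grasp point (between the pads) lies behind it (manip.grip_depth is the z of the grasp point in the tool frame, in m); z points along the fingers, y is the line along which they close (so a half turn about z gives the same grasp; the last joint's range is limited). The gripper opens to 93 mm and grips with 3 to 60 N. Pads are 15 mm wide; open, the fingers measure 128 mm over their backs; the gripper's body (75 mm by 188 mm) begins 65 mm behind the grasp point.
Start: joints at [-75.481, 7.471, 85.268, -0, 87.261, -4.893], TCP at [0.199, -0.566, 0.219] pointing down, gripper open.
Joint ranges: [-169.43, 169.43], [-51.17, 129.36], [1.28, 143.12], [-76.62, 256.62], [0, 156.53], [-152.29, 152.29]. Speed limits (degrees/s): [136.94, 136.94, 159.86, 180, 180, 180].

INTERFACE

Orientations are given as a 3x3 rotation matrix whose columns are the frame's x, y, z axes.
In Python, from cell import manip, optics gives the robot as it stands (manip), with the cameras (optics).
- The arm moves only by the tool nudge_tcp, called after "Call:" as a command line: name --argument value ..., lists and objects as JSON in quotes. Schema: {"type":"object","properties":{"plan":{"type":"array","items":{"type":"array","prefixItems":[{"type":"number"},{"type":"array","items":{"type":"number"},"minItems":3,"maxItems":3},{"type":"array","items":{"type":"number"},"minItems":3,"maxItems":3}],"minItems":3,"maxItems":3},"minItems":1,"maxItems":8},"force":{"type":"number"},"only":{"type":"string"},"quiet":{"type":"boolean"},"lines":{"type":"string"}},"required":["plan"],"additionalProperties":false}. plan is a list of rows, 1 to 8 of them, each written [opening, [dx, dy, dz], [rx, ry, rz]]: the finger opening in m, then dx, dy, dz in shares of the most that a row can go, 1 being 50 mm, then a rotation vector rx, ry, rz in shares of 120 degrees (1.0 is 120 degrees); each row shifts and turns the commanded pose from where the row before left it, along the tool's axes as they then stand; what a row does not reach is not made up. A row lasts 1/10 s, in which the tool goes at most 0.05 m and 8.59 degrees, less where a joint would pass 70% of its speed; a pose out of reach is approached as far as the arm can. The fingers move at their own pace and stop on an object; force is the grip in N (left out, the last holds). Time passes only in rows, so rows that do not move let the fingers close. The tool returns the time, the measured TCP pose, the force, the opening and the grip force at its end. only (a regular expression) keeps the lines of the reply that match it, lines (a string "A,B") keeps lines A to B, and quiet returns only ok. Input that does not fit is refused with a message, and nothing moves.
- manip.get_state(): the state, without advancing time (a new reading comes with each control period).
- optics.grab_frame(name): name is "scene" or "top" or "wrist"; returns the picture (480x640x3 uint8, blue, green, red); there is no depth.
- optics.camera_info(name): a dict with "camera_matrix" (3x3 intrinsics, pixels), "world_from_camera" (4x4, takes a point from camera to world coordinates). Camera axes: x right, y down, z forward; pixel columns grow to the right and rows downward; lengths in m; the calibration is good to about 2 mm. A picture is of the moment at which its call begins: read the wrist's pose just before it. camera_info takes no time and is no camera call; for the wrist camera it gives the pose at the moment of the call.
- manip.close_job(): hands the job in; it is judged then, once.
The state is a dict: "time": time; "qpos": joint angles; "qvel": joint speeds; "joint_torque": joint torques, N m; "ee_pos": TCP position; "tool_rot": TCP orientation; "ft_force": force on the tool from outside, world axes, zero at the start; "ft_torque": the same for the moment, N m; "opening": finger opening in m; "grasp_force": force on a finger pad.
Only numpy, scipy, OpenCV 4.12 (cv2) and the standard library are available. Lean on these libraries where they do the work, as an engineer would, in place of code of your own. Each camera call takes 0.05 s, during which the arm holds its last target. There are 200 camera calls.

## Working session

There is one attempt and no reset: what is moved stays moved. The work goes in short steps, Python scripts to look and compute and a tool call to move; the robot and the scene stay as the last step left them, time stands still between calls to the robot, and variables do not carry over. Pictures are saved under pics/ and viewed, at most 10 in all, crops included, and the job is handed in when it is done.

```bash
ls; mkdir -p pics; python3 - <<'E'
from cell import manip, optics
import cv2,numpy as np
np.set_printoptions(precision=4,suppress=True)
print(manip.grip_depth)
s=manip.get_state();print(s['time'],s['ee_pos'],s['tool_rot'],s['opening'])
for n in ("top","scene"):
    cv2.imwrite(f"pics/{n}0.png",optics.grab_frame(n));i=optics.camera_info(n);print(n,i['camera_matrix'],i['world_from_camera'])
E
```

```text
cell.py
pics
-0.0188
0.0 [ 0.1993 -0.5654  0.2176] [[ 0.9432  0.3323 -0.0005]
 [ 0.3323 -0.9432  0.0017]
 [ 0.0001 -0.0018 -1.    ]] 0.09316291259147622
top [[487.4234   0.     312.0495]
 [  0.     487.4234 235.7106]
 [  0.       0.       1.    ]] [[-0.0013 -0.9844  0.1757  0.4073]
 [-0.9995  0.0069  0.0313 -0.0024]
 [-0.032  -0.1756 -0.9839  0.8442]
 [ 0.      0.      0.      1.    ]]
scene [[525.9559   0.     317.6378]
 [  0.     525.9559 237.5245]
 [  0.       0.       1.    ]] [[ 0.7672  0.3575 -0.5325  0.9378]
 [ 0.6413 -0.4193  0.6425 -0.4988]
 [ 0.0064 -0.8345 -0.551   0.4912]
 [ 0.      0.      0.      1.    ]]
```

View pics/top0.png

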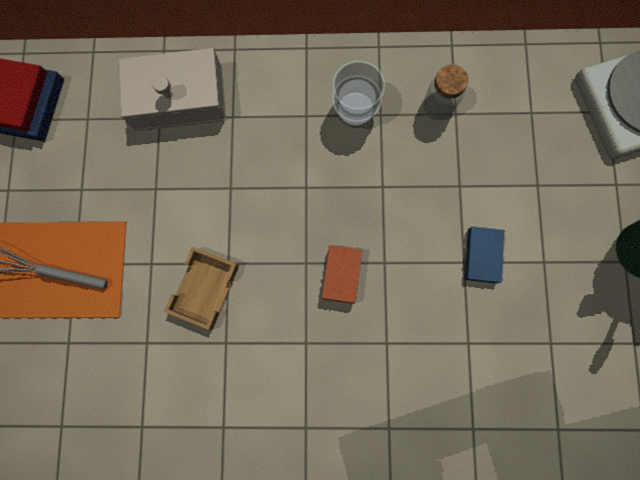

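View pics/scene0.png

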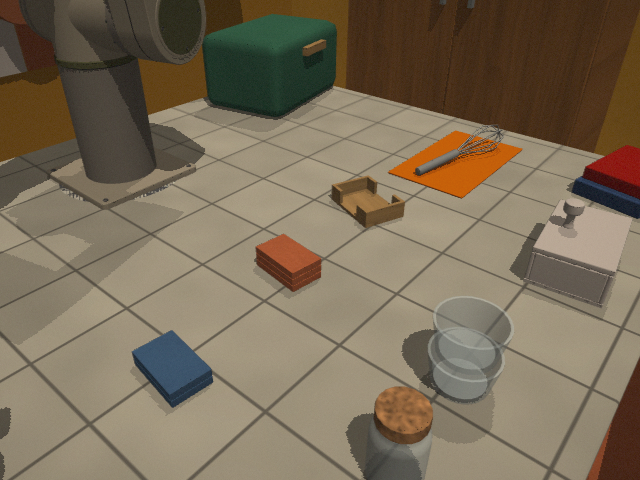

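Top view: terracotta pile at about (342,274), wooden caddy at (201,288), blue pile at (485,254). Scene view: pile at (289,262), caddy at (368,201). I'll fit box silhouettes to both views.

```bash
cat > fit.py <<'E'
import cv2,numpy as np
from scipy.optimize import minimize
def mask(img,roi,lo,hi):
    h=cv2.cvtColor(img,cv2.COLOR_BGR2HSV);m=cv2.inRange(h,lo,hi);z=np.zeros_like(m)
    x0,y0,x1,y1=roi;z[y0:y1,x0:x1]=m[y0:y1,x0:x1]
    z=cv2.morphologyEx(z,cv2.MORPH_OPEN,np.ones((2,2)))
    return cv2.convexHull(cv2.findNonZero(z)).reshape(-1,2).astype(float)
def proj(P,info):
    T=np.linalg.inv(info['world_from_camera']);c=P@T[:3,:3].T+T[:3,3]
    p=c@np.array(info['camera_matrix']).T;return p[:,:2]/p[:,2:]
def box(x,dim):
    c,s=np.cos(x[2]),np.sin(x[2])
    P=np.array([[a*dim[0]/2,b*dim[1]/2,h*dim[2]] for a in(-1,1) for b in(-1,1) for h in(0,1)])
    return P@np.array([[c,-s,0],[s,c,0],[0,0,1]]).T+[x[0],x[1],x[3]]
def supp(h,n): return (h@n.T).max(0)
A=np.linspace(0,2*np.pi,72,endpoint=False);N=np.c_[np.cos(A),np.sin(A)]
def fit(x0,dim,views,fixz=True):
    def cost(v):
        x=np.r_[v,x0[3]] if fixz else v
        return sum(np.mean(np.abs(supp(proj(box(x,dim),i),N)-supp(h,N))) for h,i in views)
    r=min((minimize(cost,np.r_[x0[:2],y,[] if fixz else x0[3]],method='Nelder-Mead',options=dict(maxiter=4000,xatol=1e-5,fatol=1e-5)) for y in np.radians(range(-90,90,30))),key=lambda r:r.fun)
    return r.x,r.fun
def ray(px,info,z):
    W=info['world_from_camera'];d=W[:3,:3]@np.linalg.inv(info['camera_matrix'])@[*px,1];o=W[:3,3]
    return (o+d*(z-o[2])/d[2])[:2]
E
python3 - <<'E'
from fit import *
from cell import manip, optics
I={n:optics.camera_info(n) for n in("top","scene")}
im={n:cv2.imread(f"pics/{n}0.png") for n in I}
for name,c,dim,lo,hi,R in (("pile",(342,274),(.09,.056,.036),(0,120,40),(12,255,255),dict(top=(300,230,385,320),scene=(240,220,340,300))),
  ("caddy",(201,288),(.118,.082,.031),(10,85,30),(25,255,255),dict(top=(150,235,250,345),scene=(320,165,415,235)))):
    H={n:mask(im[n],R[n],lo,hi) for n in I}
    for n in H: print(name,n,H[n].min(0),H[n].max(0))
    x0=np.r_[ray(c,I['top'],.02),0,0]
    for vs in (("top",),("scene",),("top","scene")):
        x,f=fit(x0,dim,[(H[n],I[n]) for n in vs]);print(vs,x[:2].round(4),np.degrees(x[2]).round(1),round(f,2))
    x,f=fit(x0,dim,[(H[n],I[n]) for n in H],False);print('z free',x.round(4),round(f,2))
E
```

```text
pile top [323. 247.] [362. 303.]
pile scene [257. 235.] [321. 291.]
('top',) [ 0.487  -0.0274] -9.4 1.09
('scene',) [ 0.4891 -0.0272] -11.9 1.04
('top', 'scene') [ 0.4881 -0.0271] -9.8 2.27
z free [ 0.4868 -0.0259 -0.1516 -0.0038] 2.09
caddy top [165. 248.] [238. 330.]
caddy scene [333. 166.] [415. 228.]
('top',) [0.4645 0.2101] -21.5 0.96
('scene',) [0.464 0.229] -114.5 5.57
('top', 'scene') [0.4669 0.2124] -21.3 7.87
z free [ 0.466   0.2139 -0.3677 -0.0019] 7.7
```

Careful with the scale: shifts go in shares of 50 mm and turns go in shares of 120 degrees. That gives: 0.034 m is 0.68, -0.031 m is -0.62.

Call:
nudge_tcp --plan '[[0.093, [0.68, -0.62, 0], [0, 0, 0]], [0.093, [0.68, -0.62, 0], [0, 0, 0]], [0.093, [0.68, -0.62, 0], [0, 0, 0]], [0.093, [0.68, -0.62, 0], [0, 0, 0]], [0.093, [0.68, -0.62, 0], [0, 0, 0]], [0.093, [0.68, -0.62, 0], [0, 0, 0]], [0.093, [0.68, -0.62, 0], [0, 0, 0]], [0.093, [0.68, -0.62, 0], [0, 0, 0]]]'

```text
time: 0.9
ee_pos: [0.3739, -0.2398, 0.2184]
tool_rot: [[0.943, 0.332, -0.0], [0.332, -0.943, 0.0], [-0.0, -0.0, -1.0]]
ft_force: [2.0, -1.0, 0.6]
opening: 0.0932
grasp_force: 0.0
```

Call:
nudge_tcp --plan '[[0.093, [0.68, -0.62, 0], [0, 0, 0]], [0.093, [0.68, -0.62, 0], [0, 0, 0]], [0.093, [0.68, -0.62, 0], [0, 0, 0]], [0.093, [0.68, -0.62, 0], [0, 0, 0]], [0.093, [0, 0, 0], [0, 0, 0.0608]], [0.093, [0, 0, 0], [0, 0, 0.0608]], [0.093, [0, 0, 0], [0, 0, 0.0608]], [0.093, [0, 0, 0], [0, 0, 0.0608]]]'

```text
time: 1.7
ee_pos: [0.4604, -0.079, 0.2182]
tool_rot: [[0.985, -0.175, -0.001], [-0.175, -0.985, 0.0], [-0.001, -0.0, -1.0]]
ft_force: [0.1, 0.8, 1.0]
opening: 0.0931
grasp_force: 0.0
```

```bash
python3 - <<'E'
from cell import manip, optics
import cv2,numpy as np
s=manip.get_state();print(s['time'],s['ee_pos'].round(4) if hasattr(s['ee_pos'],'round') else s['ee_pos'],np.round(s['tool_rot'],3))
i=optics.camera_info('wrist');print(np.round(i['world_from_camera'],3),i['camera_matrix'])
np.savez('w1.npz',**i);cv2.imwrite('pics/w1.png',optics.grab_frame('wrist'))
E
```

```text
1.7 [ 0.4604 -0.079   0.2182] [[ 0.985 -0.175 -0.001]
 [-0.175 -0.985  0.   ]
 [-0.001 -0.    -1.   ]]
[[-0.176 -0.941 -0.289  0.541]
 [-0.984  0.168  0.052 -0.094]
 [-0.     0.294 -0.956  0.385]
 [ 0.     0.     0.     1.   ]] [[381.68967304   0.         325.84233862]
 [  0.         381.68967304 236.40249923]
 [  0.           0.           1.        ]]
```

View pics/w1.png

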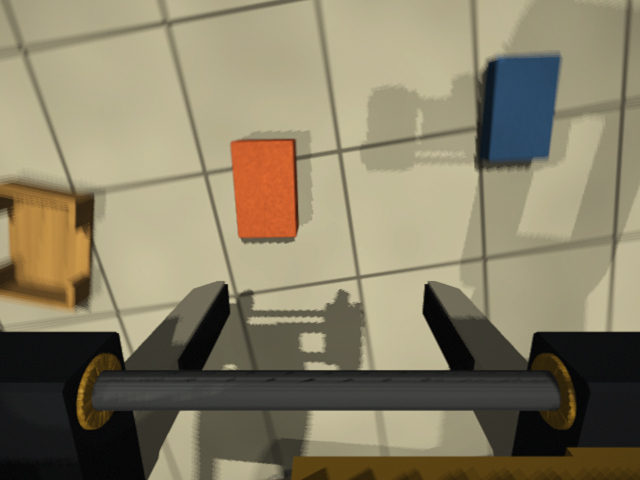

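The wrist view shows the pile's top from (232,140) to (297,240), long axis nearly aligned with the tool; the caddy is cut off at left. I'll refit the pile with the wrist view added, and the caddy with a tighter region.

```bash
python3 - <<'E'
from fit import *
from cell import manip, optics
I={n:optics.camera_info(n) for n in("top","scene")};I['w1']=dict(np.load('w1.npz'))
im={n:cv2.imread(f"pics/{n}.png".replace('top','top0').replace('scene','scene0')) for n in I}
def run(name,x0,dim,lo,hi,R,sets):
    H={n:mask(im[n],R[n],lo,hi) for n in R}
    for n in H: print(name,n,H[n].min(0),H[n].max(0))
    for vs in sets:
        x,f=fit(x0,dim,[(H[n],I[n]) for n in vs]);print(vs,x[:2].round(4),np.degrees(x[2]).round(1),round(f,2))
    x,f=fit(x0,dim,[(H[n],I[n]) for n in H],False);print('z free',x.round(4),round(f,2))
run("pile",np.array([.487,-.027,0,0]),(.09,.056,.036),(0,110,30),(13,255,255),dict(top=(300,230,385,320),scene=(240,220,340,300),w1=(200,110,330,270)),(("w1",),("top","w1"),("scene","w1"),("top","scene","w1")))
run("caddy",np.array([.4645,.21,0,0]),(.118,.082,.031),(8,85,25),(25,255,255),dict(top=(150,235,250,345),scene=(320,170,406,235)),(("top",),("scene",),("top","scene")))
E
```

```text
pile top [323. 246.] [362. 303.]
pile scene [257. 235.] [321. 292.]
pile w1 [231. 140.] [298. 239.]
('w1',) [ 0.4868 -0.0275] -9.9 1.06
('top', 'w1') [ 0.4868 -0.0277] -9.7 2.07
('scene', 'w1') [ 0.4879 -0.0269] -9.8 2.24
('top', 'scene', 'w1') [ 0.4879 -0.027 ] -9.6 3.29
z free [ 0.4867 -0.0258 -0.1594 -0.0049] 2.54
caddy top [165. 248.] [238. 330.]
caddy scene [333. 171.] [406. 228.]
('top',) [0.4645 0.2101] -21.5 0.92
('scene',) [0.4627 0.2295] 64.7 3.43
('top', 'scene') [0.4669 0.2119] -20.9 5.28
z free [ 0.4658  0.2138 -0.363  -0.002 ] 5.09
```

In the tool's units: 0.04 m is 0.8, 0.03 m is 0.6.

Call:
nudge_tcp --plan '[[0.093, [0.18, -0.56, 0.6], [0, 0, 0]], [0.093, [0.16, -0.56, 0.8], [0, 0, 0]], [0.093, [0, 0, 0.8], [0, 0, 0]], [0.093, [0, 0, 0.8], [0, 0, 0]], [0.093, [0, 0, 0.6], [0, 0, 0]], [0.093, [0, 0, 0.3], [0, 0, 0]], [0.093, [0, 0, 0], [0, 0, 0]], [0.093, [0, 0, 0], [0, 0, 0]]]'

```text
time: 2.55
ee_pos: [0.4868, -0.0272, 0.0239]
tool_rot: [[0.986, -0.169, -0.0], [-0.169, -0.986, 0.0], [-0.001, -0.0, -1.0]]
ft_force: [-1.3, 0.6, 1.0]
opening: 0.093
grasp_force: 0.0
```

In the tool's units: 0.01 m is 0.2, 0.007 m is 0.14.

Call:
nudge_tcp --plan '[[0.093, [0, 0, 0.2], [0, 0, 0]], [0.093, [0, 0, 0.14], [0, 0, 0]], [0.093, [0, 0, 0.08], [0, 0, 0]], [0.093, [0, 0, 0], [0, 0, 0]], [0.06, [0, 0, 0], [0, 0, 0]], [0.06, [0, 0, 0], [0, 0, 0]], [0.05, [0, 0, 0], [0, 0, 0]], [0.05, [0, 0, 0], [0, 0, 0]]]' --force 45

```text
time: 3.35
ee_pos: [0.4871, -0.0272, 0.0029]
tool_rot: [[0.985, -0.17, 0.0], [-0.17, -0.985, -0.0], [0.0, -0.0, -1.0]]
ft_force: [-0.4, -0.5, 0.3]
opening: 0.0656
grasp_force: 0.0
```

Call:
nudge_tcp --plan '[[0.05, [0, 0, 0], [0, 0, 0]], [0.05, [0, 0, 0], [0, 0, 0]], [0.05, [0, 0, 0], [0, 0, 0]], [0.05, [0, 0, 0], [0, 0, 0]]]'

```text
time: 3.75
ee_pos: [0.487, -0.027, 0.0028]
tool_rot: [[0.985, -0.17, 0.0], [-0.17, -0.985, 0.0], [0.0, -0.0, -1.0]]
ft_force: [0.9, 1.7, 1.3]
opening: 0.0559
grasp_force: 44.9
```

In the tool's units: -0.03 m is -0.6, -0.02 m is -0.4.

Call:
nudge_tcp --plan '[[0.05, [0, 0, -0.2], [0, 0, 0]], [0.05, [0, 0, -0.4], [0, 0, 0]], [0.05, [0, 0, -0.6], [0, 0, 0]], [0.05, [0, 0, -0.6], [0, 0, 0]], [0.05, [0, 0, -0.6], [0, 0, 0]], [0.05, [0, 0, -0.4], [0, 0, 0]], [0.05, [0, 0, 0], [0, 0, 0]], [0.05, [0, 0, 0], [0, 0, 0]]]' --force 55

```text
time: 4.55
ee_pos: [0.4865, -0.0272, 0.1421]
tool_rot: [[0.985, -0.17, -0.0], [-0.17, -0.985, -0.0], [-0.0, 0.0, -1.0]]
ft_force: [0.2, 0.4, -5.7]
opening: 0.0556
grasp_force: 54.9
```

```bash
python3 - <<'E'
from cell import manip, optics
import cv2
a=optics.grab_frame('scene')[60:300,180:500]
i=optics.camera_info('wrist');import numpy as np;np.savez('w2.npz',**i)
b=optics.grab_frame('wrist');cv2.imwrite('pics/w2.png',b)
cv2.imwrite('pics/lift.png',np.hstack([cv2.resize(a,(400,300)),cv2.resize(b,(400,300))]))
E
```

```text
(no output)
```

View pics/lift.png

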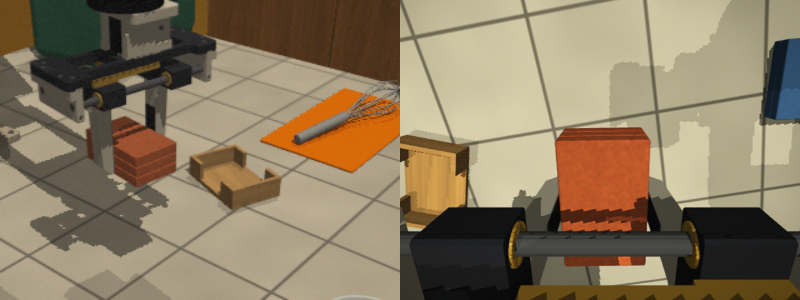

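All three hang squarely between the fingers. Next I'll move near the caddy so the wrist camera can measure it.

In the tool's units: -0.036 m is -0.72, -0.035 m is -0.7, 5.7 degrees is 0.0475.

Call:
nudge_tcp --plan '[[0.05, [-0.4, -0.6, -0.2], [0, 0, 0]], [0.05, [-0.4, -0.72, -0.2], [0, 0, 0]], [0.05, [-0.4, -0.72, -0.2], [0, 0, 0]], [0.05, [-0.4, -0.72, -0.2], [0, 0, 0]], [0.05, [-0.4, -0.72, -0.2], [0, 0, 0]], [0.05, [-0.4, -0.72, 0], [0, 0, 0]], [0.05, [-0.4, -0.7, 0], [0, 0, 0]], [0.05, [0, 0, 0], [0, 0, 0.0475]]]'

```text
time: 5.45
ee_pos: [0.3876, 0.2417, 0.1908]
tool_rot: [[0.965, -0.263, -0.004], [-0.263, -0.965, 0.001], [-0.004, 0.0, -1.0]]
ft_force: [0.3, -1.0, -6.0]
opening: 0.0554
grasp_force: 54.9
```

Call:
nudge_tcp --plan '[[0.05, [0, 0, 0], [0, 0, 0.0475]], [0.05, [0, 0, 0], [0, 0, 0]], [0.05, [0, 0, 0], [0, 0, 0]]]'

```text
time: 5.75
ee_pos: [0.3899, 0.2377, 0.1913]
tool_rot: [[0.933, -0.359, -0.002], [-0.359, -0.933, -0.001], [-0.002, 0.002, -1.0]]
ft_force: [0.4, 0.6, -3.7]
opening: 0.0557
grasp_force: 54.9
```

```bash
cat > cad.py <<'E'
from fit import *
from cell import manip, optics
i=optics.camera_info('wrist');np.savez('w3.npz',**i);b=optics.grab_frame('wrist');cv2.imwrite('pics/w3.png',b)
E
python3 cad.py
```

```text
(no output)
```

View pics/w3.png

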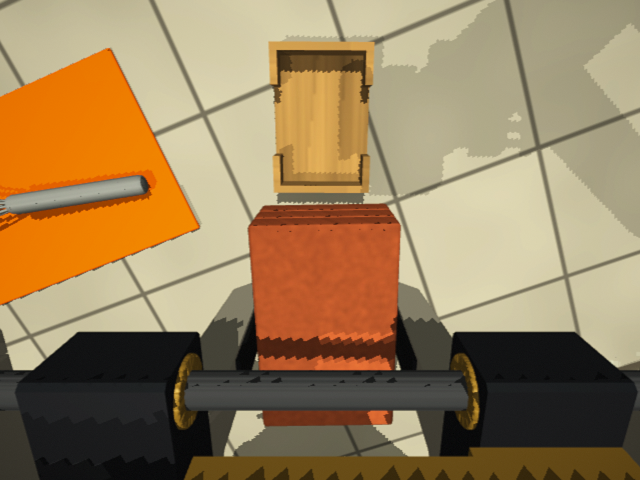

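The caddy is whole in view, with corners near (270,42), (375,41), (369,192), (275,192). The pile's front face is at (250–400, 205–228).

```bash
python3 - <<'E'
from fit import *
from cell import manip, optics
I={'top':optics.camera_info('top'),'w3':dict(np.load('w3.npz'))}
H={'top':mask(cv2.imread('pics/top0.png'),(150,235,250,345),(8,85,25),(25,255,255)),'w3':mask(cv2.imread('pics/w3.png'),(240,25,400,200),(13,60,25),(27,255,255))}
print(H['w3'].min(0),H['w3'].max(0))
for vs in (('w3',),('top','w3')):
    x,f=fit(np.array([.465,.21,0,0]),(.118,.082,.031),[(H[n],I[n]) for n in vs]);print(vs,x[:2].round(4),np.degrees(x[2]).round(1),f.round(2))
print(proj(box([*x,0],(.118,.082,.031)),I['w3']).round(0).tolist())
s=manip.get_state();R=np.array(s['tool_rot']);p=np.array(s['ee_pos'])
# pile edges predicted if its underside is 3 mm beyond TCP, centred
P=np.array([[.045,y,z] for y in(-.028,.028) for z in(.003,-.033)])@R.T+p
print('pile pred',proj(P,I['w3']).round(0).tolist())
print('tool yaw',np.degrees(np.arctan2(R[1,0],R[0,0])))
for n,c in (('w3',[.466,.212]),): print('to caddy in tool', R.T@np.r_[x[:2]-p[:2],0])
E
```

```text
[243.  39.] [392. 199.]
('w3',) [0.4649 0.206 ] -19.9 5.47
('top', 'w3') [0.4653 0.21  ] -20.7 6.56
[[367.0, 186.0], [371.0, 192.0], [280.0, 187.0], [276.0, 193.0], [371.0, 48.0], [375.0, 41.0], [274.0, 49.0], [269.0, 42.0]]
pile pred [[262.0, 204.0], [246.0, 225.0], [386.0, 204.0], [400.0, 225.0]]
tool yaw -21.058588773428024
to caddy in tool [ 0.08009026 -0.00120154 -0.00010151]
```

In the tool's units: 0.04 m is 0.8, 0.028 m is 0.56, 7.5 degrees is 0.0625.

Call:
nudge_tcp --plan '[[0.05, [0.56, 0, 0], [0, 0, 0]], [0.05, [0.56, -0.02, 0], [0, 0, 0]], [0.05, [0.56, 0, 0.4], [0, 0, 0]], [0.05, [0, 0, 0.8], [0, 0, 0]], [0.05, [0, 0, 0.8], [0, 0, 0]], [0.05, [0, 0, 0], [0, 0.0625, 0]], [0.05, [0, 0, 0], [0, 0.0625, 0]], [0.05, [0, 0, 0], [0, 0, 0]]]'

```text
time: 6.6
ee_pos: [0.4652, 0.208, 0.0889]
tool_rot: [[0.903, -0.358, 0.238], [-0.345, -0.934, -0.096], [0.257, 0.005, -0.966]]
ft_force: [-1.3, 0.1, -5.5]
opening: 0.0555
grasp_force: 54.9
```

Call:
nudge_tcp --plan '[[0.05, [0, 0, 0], [0, 0, 0]], [0.05, [0, 0, 0], [0, 0, 0]]]'

```text
time: 6.8
ee_pos: [0.4705, 0.2089, 0.0941]
tool_rot: [[0.901, -0.361, 0.241], [-0.349, -0.932, -0.092], [0.258, -0.002, -0.966]]
ft_force: [-0.1, 0.3, -4.7]
opening: 0.0563
grasp_force: 54.9
```

```bash
cat > rel.py <<'E'
from cell import manip, optics
import numpy as np
from fit import proj
s=manip.get_state();R=np.array(s['tool_rot']);p=np.array(s['ee_pos']);a=np.radians(-20.7);C=np.array([[np.cos(a),-np.sin(a),0],[np.sin(a),np.cos(a),0],[0,0,1]])
print('t',s['time'],'TCP in caddy mm',(1e3*C.T@(p-[.4653,.210,0])).round(1),'pile origin',(1e3*C.T@(p+R@[-.001,0,.003]-[.4653,.210,0])).round(1))
print((C.T@R).round(3),'force',np.round(s['ft_force'],1),s['opening'],s['grasp_force'])
E
python3 rel.py
```

```text
t 6.8 TCP in caddy mm [ 5.3  0.8 94.1] pile origin [ 5.1  0.8 90.9]
[[ 0.966 -0.008  0.258]
 [-0.009 -1.    -0.001]
 [ 0.258 -0.002 -0.966]] force [-0.1  0.3 -4.7] 0.05625010230282571 54.86509948968887
```

In the tool's units: 0.014 m is 0.28, 0.01 m is 0.2.

Call:
nudge_tcp --plan '[[0.05, [-0.08, 0, 0.28], [0, 0, 0]], [0.05, [-0.08, 0, 0.28], [0, 0, 0]], [0.05, [-0.08, 0, 0.28], [0, 0, 0]], [0.05, [-0.06, 0, 0.2], [0, 0, 0]], [0.05, [0, 0, 0], [0, 0, 0]], [0.05, [0, 0, 0], [0, 0, 0]]]'

```text
time: 7.4
ee_pos: [0.469, 0.2089, 0.0391]
tool_rot: [[0.9, -0.362, 0.241], [-0.35, -0.932, -0.093], [0.259, -0.0, -0.966]]
ft_force: [-0.3, 0.4, -4.5]
opening: 0.056
grasp_force: 54.9
```

```bash
python3 rel.py; python3 - <<'E'
from cell import manip, optics
import cv2
a=optics.grab_frame('scene')[80:260,260:500]
cv2.imwrite('pics/mouth.png',cv2.resize(a,(800,600),interpolation=cv2.INTER_CUBIC))
E
```

```text
t 7.4 TCP in caddy mm [ 3.9  0.3 39.1] pile origin [ 3.7  0.3 35.9]
[[ 0.966 -0.009  0.259]
 [-0.009 -1.    -0.002]
 [ 0.259 -0.    -0.966]] force [-0.3  0.4 -4.5] 0.05597795303768208 54.865193367004395
```

View pics/mouth.png

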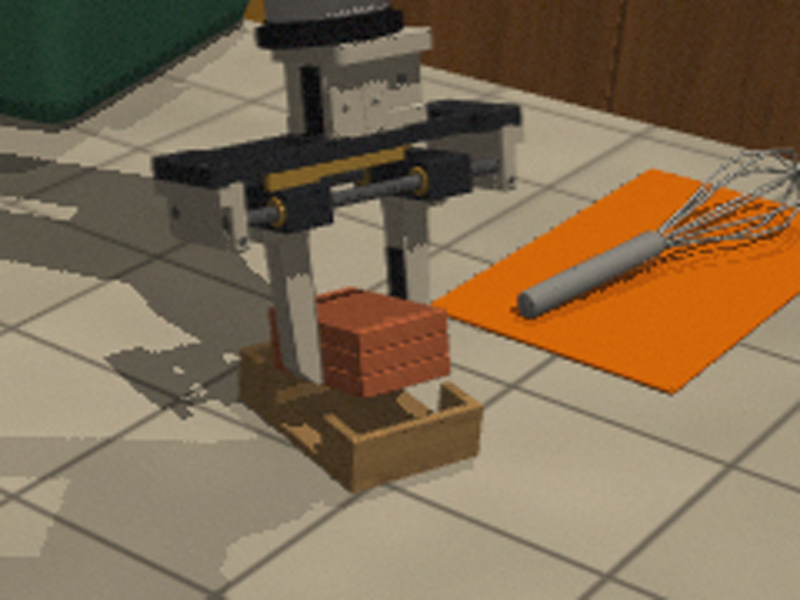

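The pile is tilted with its far end dipping just inside the -x wall, near (265,350), and the near end raised at about (405,380). It looks aligned. I'll lower it the rest of the way and pause.

In the tool's units: 0.007 m is 0.14, 0.0065 m is 0.13.

Call:
nudge_tcp --plan '[[0.05, [-0.04, 0, 0.14], [0, 0, 0]], [0.05, [-0.032, 0, 0.13], [0, 0, 0]], [0.05, [0, 0, 0], [0, 0, 0]], [0.05, [0, 0, 0], [0, 0, 0]], [0.05, [0, 0, 0], [0, 0, 0]], [0.05, [0, 0, 0], [0, 0, 0]], [0.05, [0, 0, 0], [0, 0, 0]], [0.05, [0, 0, 0], [0, 0, 0]]]'

```text
time: 8.25
ee_pos: [0.4684, 0.2091, 0.0247]
tool_rot: [[0.901, -0.361, 0.242], [-0.349, -0.932, -0.093], [0.259, -0.0, -0.966]]
ft_force: [0.1, 0.0, -5.6]
opening: 0.0557
grasp_force: 54.9
```

```bash
python3 rel.py
```

```text
t 8.25 TCP in caddy mm [ 3.2  0.3 24.7] pile origin [ 3.   0.3 21.6]
[[ 0.966 -0.008  0.259]
 [-0.008 -1.    -0.002]
 [ 0.259 -0.    -0.966]] force [ 0.1  0.  -5.6] 0.0557313278162933 54.8650324344635
```

In the tool's units: 0.007 m is 0.14, 0.005 m is 0.1, -5 degrees is -0.0417.

Call:
nudge_tcp --plan '[[0.05, [0, 0, 0], [0, 0, 0]], [0.05, [0, 0, 0], [0, -0.0417, 0]], [0.05, [0, 0, 0], [0, -0.0417, 0]], [0.05, [0, 0, 0], [0, -0.0417, 0]], [0.05, [0, 0, 0], [0, 0, 0]], [0.05, [0, 0, 0.14], [0, 0, 0]], [0.05, [0, 0, 0.1], [0, 0, 0]], [0.05, [0, 0, 0], [0, 0, 0]]]'

```text
time: 9.05
ee_pos: [0.4663, 0.2089, 0.0109]
tool_rot: [[0.933, -0.36, -0.002], [-0.36, -0.933, -0.001], [-0.001, 0.002, -1.0]]
ft_force: [-1.0, -0.5, -4.6]
opening: 0.0556
grasp_force: 54.9
```

Call:
nudge_tcp --plan '[[0.05, [0, 0, 0], [0, 0, 0]], [0.05, [0, 0, 0], [0, 0, 0]]]'

```text
time: 9.25
ee_pos: [0.468, 0.2094, 0.0127]
tool_rot: [[0.933, -0.361, 0.0], [-0.361, -0.933, -0.0], [0.0, -0.0, -1.0]]
ft_force: [-0.0, -0.1, -5.0]
opening: 0.0555
grasp_force: 54.9
```

```bash
python3 rel.py
```

```text
t 9.25 TCP in caddy mm [ 2.8  0.4 12.7] pile origin [1.8 0.4 9.7]
[[ 1.    -0.008  0.   ]
 [-0.008 -1.     0.   ]
 [ 0.    -0.    -1.   ]] force [-0.  -0.1 -5. ] 0.0555268108997229 54.86506775021553
```

In the tool's units: 0.0015 m is 0.03, 0.001 m is 0.02.

Call:
nudge_tcp --plan '[[0.05, [0, 0, 0.03], [0, 0, 0]], [0.05, [0, 0, 0.02], [0, 0, 0]], [0.05, [0, 0, 0], [0, 0, 0]], [0.05, [0, 0, 0], [0, 0, 0]]]'

```text
time: 9.65
ee_pos: [0.4683, 0.209, 0.0101]
tool_rot: [[0.932, -0.362, -0.0], [-0.362, -0.932, 0.0], [-0.0, -0.0, -1.0]]
ft_force: [0.2, 0.2, -4.8]
opening: 0.0557
grasp_force: 54.9
```

Call:
nudge_tcp --plan '[[0.05, [0, 0, 0.02], [0, 0, 0]], [0.05, [0, 0, 0], [0, 0, 0]], [0.05, [0, 0, 0], [0, 0, 0]]]'

```text
time: 9.95
ee_pos: [0.4683, 0.209, 0.009]
tool_rot: [[0.932, -0.361, -0.0], [-0.361, -0.932, -0.0], [-0.0, 0.0, -1.0]]
ft_force: [-1.0, 0.2, -5.5]
opening: 0.0553
grasp_force: 54.9
```

In the tool's units: 0.0007 m is 0.014.

Call:
nudge_tcp --plan '[[0.05, [0, 0, 0.014], [0, 0, 0]], [0.05, [0, 0, 0], [0, 0, 0]], [0.05, [0, 0, 0], [0, 0, 0]]]'

```text
time: 10.25
ee_pos: [0.4685, 0.2091, 0.0088]
tool_rot: [[0.932, -0.361, 0.0], [-0.361, -0.932, 0.0], [0.0, -0.0, -1.0]]
ft_force: [-2.8, -1.2, 2.9]
opening: 0.0556
grasp_force: 54.9
```

Force rose by about 8 N, so the pile is on the floor. I'll release gently and then lift straight up.

Call:
nudge_tcp --plan '[[0.058, [0, 0, 0], [0, 0, 0]], [0.062, [0, 0, 0], [0, 0, 0]], [0.07, [0, 0, 0], [0, 0, 0]], [0.08, [0, 0, 0], [0, 0, 0]], [0.09, [0, 0, 0], [0, 0, 0]], [0.09, [0, 0, 0], [0, 0, 0]], [0.09, [0, 0, 0], [0, 0, 0]], [0.09, [0, 0, 0], [0, 0, 0]]]'

```text
time: 11.05
ee_pos: [0.4683, 0.209, 0.0083]
tool_rot: [[0.932, -0.361, -0.0], [-0.361, -0.932, -0.0], [-0.0, 0.0, -1.0]]
ft_force: [-1.4, -0.7, -0.8]
opening: 0.0904
grasp_force: 0.0
```

Call:
nudge_tcp --plan '[[0.09, [0, 0, -0.2], [0, 0, 0]], [0.09, [0, 0, -0.4], [0, 0, 0]], [0.09, [0, 0, -0.8], [0, 0, 0]], [0.09, [0, 0, -0.8], [0, 0, 0]], [0.09, [-0.8, 0, -0.4], [0, 0, 0]], [0.09, [-0.8, 0, 0], [0, 0, 0]], [0.09, [0, 0, 0], [0, 0, 0]], [0.09, [0, 0, 0], [0, 0, 0]]]'

```text
time: 11.85
ee_pos: [0.3937, 0.2383, 0.1393]
tool_rot: [[0.933, -0.36, 0.002], [-0.36, -0.933, 0.0], [0.001, -0.001, -1.0]]
ft_force: [-0.4, 0.2, 0.3]
opening: 0.0899
grasp_force: 0.0
```

```bash
python3 - <<'E'
from cell import manip, optics
import cv2,numpy as np
a=optics.grab_frame('scene')[130:280,300:500];b=optics.grab_frame('wrist')
cv2.imwrite('pics/done.png',np.hstack([cv2.resize(a,(400,300)),cv2.resize(b,(400,300))]))
E
```

```text
(no output)
```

View pics/done.png

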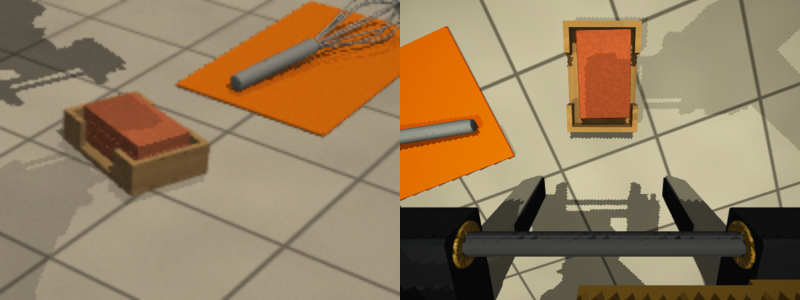

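The pile lies flat and centred inside the caddy (right panel, 577–635 by 28–124), and the gripper is clear.

```bash
python3 -c "
from cell import manip, optics
print(manip.close_job())"
```

```text
the job is handed in; nothing more can be done
None
```

I put the three terracotta coasters in the caddy together: dipped in at 15 degrees, held there about 0.7 s, then laid flat and released. The final picture shows them flat and centred with the gripper clear, and I handed the job in at about 12 s; no verdict was returned.

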